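# Rack the paints in order, then raise and tip the primed figure

### The job

Get ready to paint: stand the two loose dropper bottles upright and fully down in the drilled pine rack in the order they go on, first the tall one in the one-dot hole, then the medium one in the two-dot hole, and let go of each. Then take hold of the amber pill bottle that carries the grey primed figure, draw it up out of its wooden stand without anything touching the fresh figure, and finish still holding it at least 15 cm above the desk over the middle of the tray of the open wet palette, tipped about 60 degrees from upright, whichever way, so that a brush can get under the cloak. Leave the short bottle in the three-dot hole and the other things on the desk where they are.

Things in the scene. Friction and masses are not known exactly. Their poses are not given: they have to be found in the camera images.
- tall_mid (a point): the tall dropper bottle, loose on the desk: white, 25 mm across, 96 mm high, straight body for the lower 64 mm, then a shoulder and a thin black tapered cap; about 30 g. Point on its axis half-way up (48 mm above its underside); z along the bottle towards the cap
- medium_mid (a point): the medium dropper bottle, loose on the desk: the same 25 mm across, 76 mm high, straight body for the lower 50 mm. Point on its axis half-way up (38 mm above its underside); z towards the cap
- short_mid (a point): the short dropper bottle, 25 mm across, 58 mm high, already standing in the three-dot hole of the rack; to be left there. Point on its axis half-way up (29 mm)
- rack: pine paint rack, fixed: a block 70 mm (its x) by 200 mm (its y) by 22 mm high with four 28 mm blind holes, 16 mm deep, their rims chamfered 2 mm, in a row 50 mm apart along its y. One to four black drilled dots on top, on its -x side (towards the robot), count the holes; hole one is at the +y end (the robot's left). Origin at the centre of its underside, z up. A bottle fully down stands with its underside 6 mm above the desk, 16 mm below the rack's top
- hole1 (a point): centre of the mouth of the one-dot hole, at the rack's top face (22 mm above the desk); axes as the rack's
- hole2 (a point): centre of the mouth of the two-dot hole, likewise
- hole3 (a point): centre of the mouth of the three-dot hole, likewise (taken by the short bottle)
- handle_mid (a point): the painting handle: an amber pill bottle 36 mm across and 54 mm high with a blank paper label and a 5 mm cork on top, and on the cork the grey primed figure, 25 mm high with its 25 mm round base; 84 mm high in all, about 65 g. It stands upright in the stand. Point on its axis 42 mm above its underside (in the upper part of the pill bottle, where it can be gripped; the figure's top is 42 mm above this point); z along the axis towards the figure
- figure: the grey primed figure glued on the cork; nothing may touch it. Origin on the axis at the underside of its round base, 59 mm above the underside of the pill bottle; 25 mm high
- socket (a point): centre of the mouth of the socket in the wooden stand, 24 mm above the desk. The stand is a fixed block 90 x 90 x 24 mm with one 39 mm hole, 18 mm deep, that the pill bottle stands in
- palette_mid (a point): the open wet palette, fixed: centre of its white tray at the height of its rim, 24 mm above the desk. The tray is 140 mm (x) by 200 mm (y); its lid, 14 mm high and as large, is folded flat on the desk on its +x side
- tweezers: steel tweezers lying flat, about 145 mm long, 8 mm high; leave alone. Origin near the middle, on the desk
- clippers: sprue clippers lying flat, 120 mm long, 12 mm high; leave alone. Origin near the middle, on the desk
- spare: an amber pill bottle with a label and a cork but without a figure, 36 mm across, 59 mm high; leave alone. Origin at the centre of its underside
- jar_rim (a point): empty glass rinse jar, 62 mm across, 78 mm high; leave alone. Centre of its mouth

How it is judged:
By the outcome, as a careful person would: the job done as asked, in the order asked, and still so for the second after the job is handed in, while the arm keeps its last pose, push and grip.
It also fails if it takes over 72 s, if anything falls off the work surface, if the arm or the gripper's body presses on something with over 40 N, if the wrist force passes 120 N, or if a joint passes its speed limit or range.

### The arm

A 6-joint arm with a two-finger parallel gripper is mounted at the origin on the work surface. World frame = base frame: x ahead of the robot, y to its left, z up, the work surface at z = 0. Lengths are in m, angles in degrees, forces in N, time in s.
With the tool pointing down it reaches from about 0.3 to 0.75 m from the base axis. Payload 8.5 kg.
Tool frame: the origin (TCP) lies midway between the tips of the shut fingers; the grasp point (between the pads) lies 19 mm behind it (env.grip_depth is the distance from the TCP to the grasp point, in m); y points along the fingers, x is the direction in which the jaws open and shut, and the axes are right-handed (so a half turn about y gives the same grasp; the last joint's range is limited). The gripper opens to 85 mm and grips with 20 to 120 N. Pads are 22 mm wide; open, the fingers measure 114 mm over their backs; the gripper's body (76 mm by 85 mm) begins 54 mm behind the grasp point. The pads swing forward as they close: fully open they stand 13 mm farther back than shut.
Start: joints at [-76.106, 21.807, 74.336, -0, 83.858, -12.336], TCP at [0.243, -0.493, 0.231] pointing down, gripper open.
Joint ranges: [-178.18, 178.18], [-50.72, 133.34], [12.68, 142.11], [-81.47, 261.47], [9.98, 163.14], [-165.26, 165.26]. Speed limits (degrees/s): [136.94, 136.94, 180, 180, 180, 180].

### API

Orientations are given as a 3x3 rotation matrix whose columns are the frame's x, y, z axes.
In Python, from rig import env gives the robot as it stands.
- The arm moves only by the shell command python3 -m inch 'ROWS' [FORCE]. ROWS is JSON, a list that holds one entry, the list of rows, each a list of 7 numbers: the gripper command: -1 is shut, 1 is fully open, values between are in proportion, then the shift along the world's x, y, z in cm, then the turn, a rotation vector about the world's x, y, z in degrees. In form: [[[grip, dx, dy, dz, rx, ry, rz], ...]]. A call has 1 to 20 rows; each row is the pose to reach, as a shift and turn from the pose commanded when the call began; what a row does not reach only later rows make up. A row lasts 1/8 s, in which the tool goes at most 62.5 mm and 10.7 degrees, less where a joint would pass 70% of its speed; a pose out of reach is approached as far as the arm can. A call with a gripper value outside its range is refused whole. The fingers move at their own pace and stop on an object; FORCE is the grip in N (left out, the last holds). Time passes only in rows, so rows that repeat a pose let the fingers close. It gives the time, the measured TCP pose, the force and the opening at its end, in the units of the state.
- env.observe(): the state, without advancing time (a new reading comes with each control period).
- env.get_image(name): name is "side" or "top" or "wrist"; returns a dict with "frame" (480x640x3 uint8, red, green, blue), "mtx" (3x3 intrinsics, pixels), "rvec" (rotation vector, rad) and "tvec" (3), from world to camera coordinates, as OpenCV has them. Camera axes: x right, y down, z forward; pixel columns grow to the right and rows downward; lengths in m; the calibration is good to about 2 mm. The wrist camera is an equidistant fisheye: a pixel r from the principal point sees the ray r / f radians off the axis. A picture is of the moment at which its call begins. There is no depth.
- env.close_job(): hands the job in, once; it reports no verdict.
The state is a dict: "time_s": time; "q": joint angles; "qvel": joint speeds; "joint_efforts": joint torques, N m; "position": TCP position; "tool_rot": TCP orientation; "ft_force": force on the tool from outside, world axes, zero at the start; "wrist_torque": the same for the moment, N m; "grip_width": finger opening in m.
Only numpy, scipy, OpenCV 4.12 (cv2) and the standard library are available. Lean on these libraries where they do the work, as an engineer would, in place of code of your own. Each camera call takes 0.05 s, during which the arm holds its last target.

## Working session

There is one attempt and no reset: what is moved stays moved. The work goes in short steps, Python scripts to look and compute and a shell command to move; the robot and the scene stay as the last step left them, time stands still between calls to the robot, and variables do not carry over. Pictures are saved under pics/ and viewed, and the job is handed in when it is done.

```bash
ls; mkdir -p pics; cat > h.py <<'E'
import numpy as np, cv2, json
from rig import env
def snap(n,tag):
    im=env.get_image(n); cv2.imwrite(f'pics/{tag}.png',im['frame'][:,:,::-1])
    np.savez(f'pics/{tag}.npz',mtx=im['mtx'],rvec=im['rvec'],tvec=im['tvec'],frame=im['frame']); return im
def load(tag): return np.load(f'pics/{tag}.npz')
def ray(im,u,v,fish=False):
    K=im['mtx']; R=cv2.Rodrigues(np.array(im['rvec'],float))[0]; t=np.array(im['tvec'],float).ravel()
    a=(u-K[0,2])/K[0,0]; b=(v-K[1,2])/K[1,1]
    if fish:
        th=np.hypot(a,b); s=np.sin(th)/max(th,1e-9); d=np.array([a*s,b*s,np.cos(th)])
    else: d=np.array([a,b,1.])
    return -R.T@t, R.T@d
def atz(im,u,v,z,fish=False):
    c,d=ray(im,u,v,fish); return c+d*(z-c[2])/d[2]
def proj(im,P,fish=False):
    K=im['mtx']; R=cv2.Rodrigues(np.array(im['rvec'],float))[0]; t=np.array(im['tvec'],float).ravel()
    p=R@np.array(P,float)+t
    if fish:
        r=np.hypot(p[0],p[1]); th=np.arctan2(r,p[2]); a,b=p[0]/r*th,p[1]/r*th
    else: a,b=p[0]/p[2],p[1]/p[2]
    return K[0,0]*a+K[0,2],K[1,1]*b+K[1,2]
def crop(tag,x0,y0,w,h,s,out):
    f=cv2.imread(f'pics/{tag}.png')[y0:y0+h,x0:x0+w]; cv2.imwrite(f'pics/{out}.png',cv2.resize(f,None,fx=s,fy=s,interpolation=cv2.INTER_CUBIC))
E
python3 - <<'E'
from h import *
for n in ['side','top','wrist']:
    im=snap(n,n+'0'); print(n,im['mtx'].tolist(),ray(im,320,240))
o=env.observe(); print(o['position'],o['tool_rot'],o['grip_width'],o['time_s'],env.grip_depth)
E
```

```text
pics
side [[564.8503917731472, 0.0, 312.5225015377672], [0.0, 564.8503917731472, 236.57873047002158], [0.0, 0.0, 1.0]] (array([ 0.43421417, -1.16813185,  0.80703379]), array([ 0.09265795,  0.83596541, -0.54109913]))
top [[482.69756030730474, 0.0, 321.8997546489327], [0.0, 482.69756030730474, 237.62207647689323], [0.0, 0.0, 1.0]] (array([ 0.34573387, -0.04071512,  1.24627315]), array([ 0.16358634,  0.00791887, -0.98651739]))
wrist [[371.64829954431775, 0.0, 320.9130820444726], [0.0, 371.64829954431775, 236.43308580745335], [0.0, 0.0, 1.0]] (array([ 0.31425028, -0.45801474,  0.3729516 ]), array([-0.28685749, -0.13721085, -0.94814773]))
[ 0.24301679 -0.49314635  0.23086784] [[ 4.41978981e-01 -2.68978468e-04  8.97025366e-01]
 [-8.97024737e-01  1.08979746e-03  4.41978997e-01]
 [-1.09645880e-03 -9.99999370e-01  2.40387230e-04]] 0.08540046728802538 0.15 0.0187
```

View pics/top0.png

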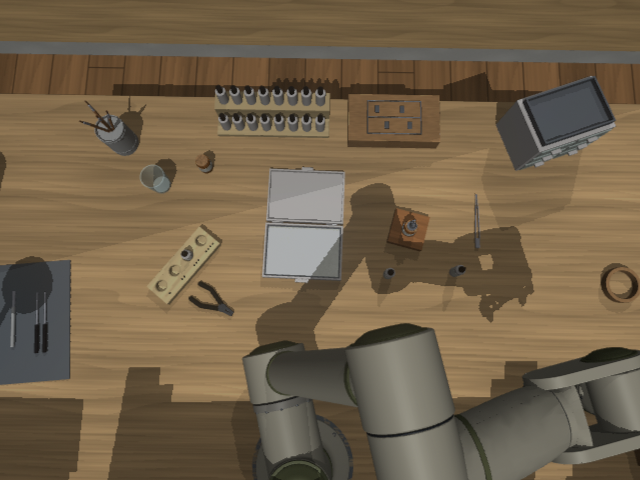

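View pics/side0.png

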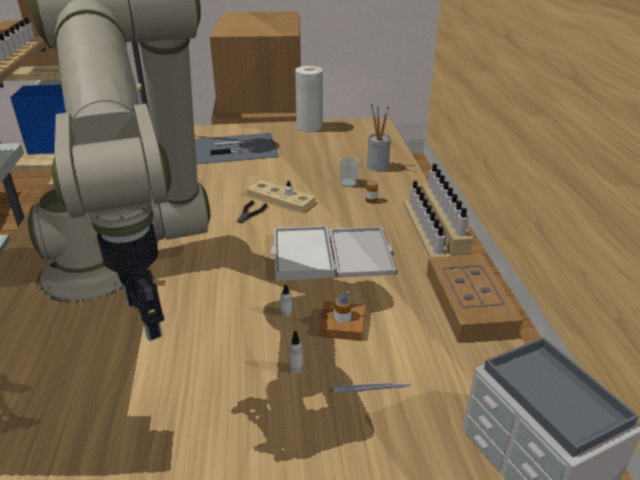

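View pics/wrist0.png

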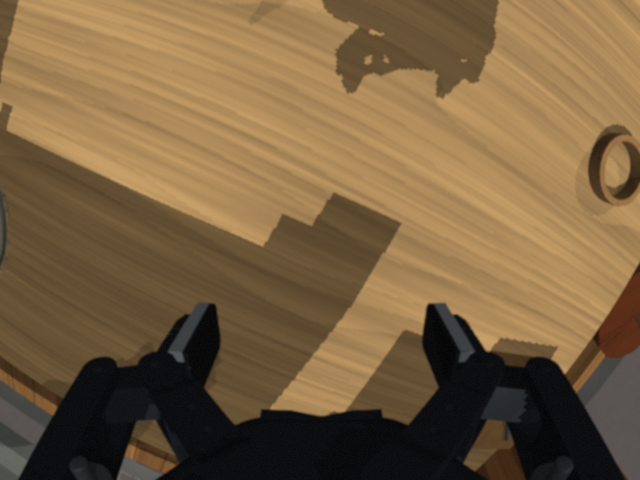

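```bash
python3 - <<'E'
from h import *
crop('top0',135,215,110,110,5.4,'t_rack'); crop('top0',360,190,140,100,5.5,'t_bot'); crop('side0',230,160,130,80,6,'s_rack'); crop('side0',255,275,130,110,5.4,'s_bot')
E
```

```text
(no output)
```

View pics/t_rack.png

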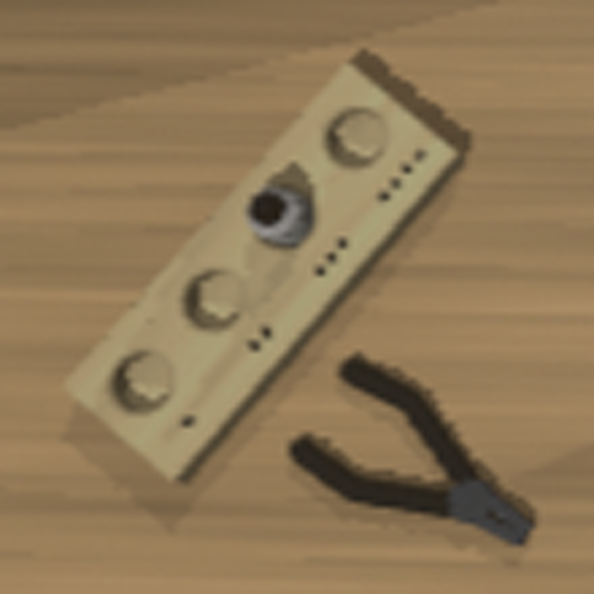

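View pics/t_bot.png

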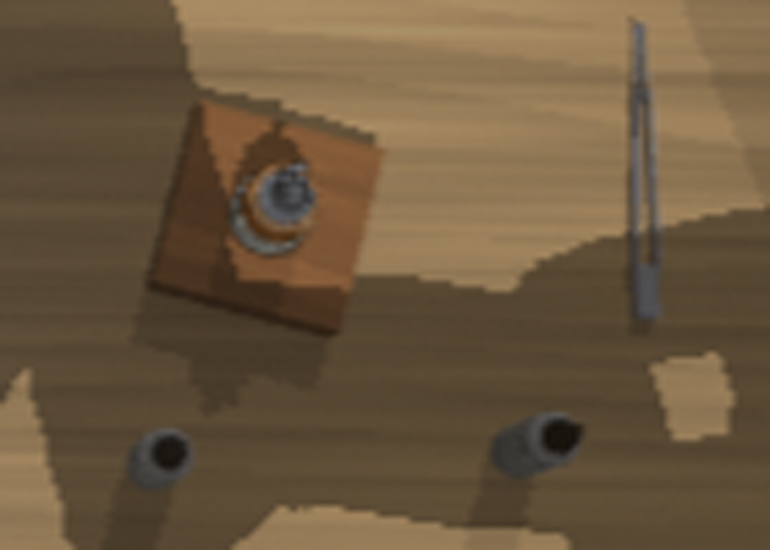

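View pics/s_rack.png

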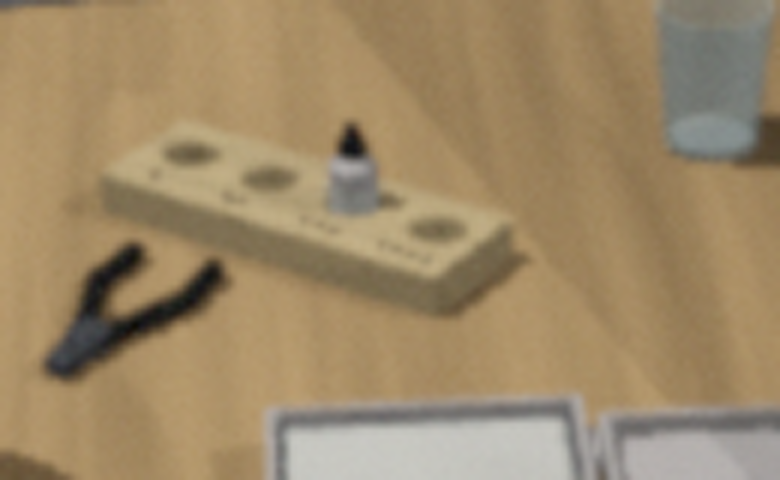

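View pics/s_bot.png

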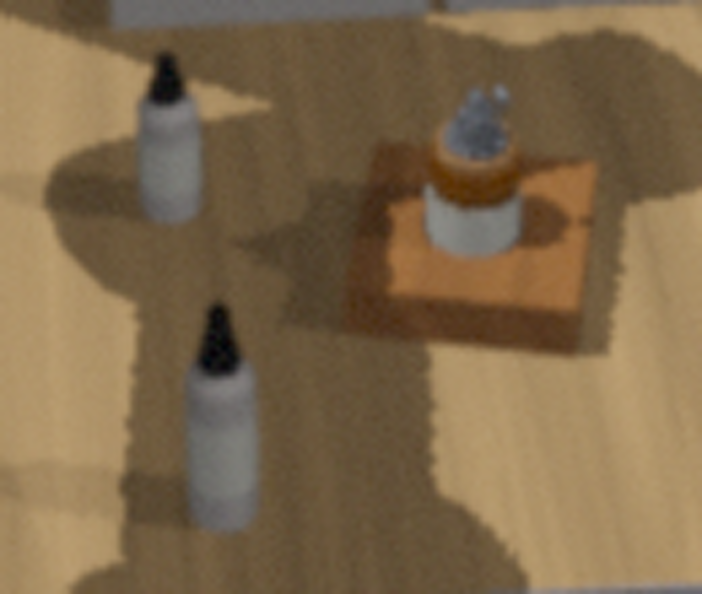

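```bash
python3 - <<'E'
from h import *
T=load('top0');S=load('side0')
def t(c,z,x0,y0,s,im=T): return atz(im,(c[0]+.5)/s-.5+x0,(c[1]+.5)/s-.5+y0,z)[:2].round(4)
for n,c in dict(A=(65,385),B=(180,482),C=(355,60),D=(462,155),h1=(142,381),h2=(213,299),h4=(357,137)).items(): print(n,t(c,.022,135,215,5.4))
for n,c in dict(A=(103,175),B=(440,280),C=(183,125),D=(512,222),h1=(190,153),h2=(270,179),h4=(438,230)).items(): print('side',n,t(c,.022,230,160,6,S))
print('med cap',t((173,452),.07,360,190,5.5),'side tip',t((167,58),.076,255,275,5.4,S),'base side front',t((172,220),0,255,275,5.4,S))
print('tall cap',t((575,430),.096,360,190,5.5),'side tip',t((218,306),.096,255,275,5.4,S),'base side front',t((222,530),0,255,275,5.4,S))
print('stand',[t(c,.024,360,190,5.5) for c in [(200,102),(382,150),(338,333),(150,287)]],'side',[t(c,.024,255,275,5.4,S) for c in [(378,143),(597,163),(578,315),(348,298)]])
print('cork top',t((280,198),.059,360,190,5.5),'handle at z24 side front',t((474,253),.024,255,275,5.4,S))
for c in [(268,227),(343,229),(262,279),(342,279)]: print('pal',atz(T,*c,.024)[:2].round(3))
print('jar',atz(T,155,172,.078)[:2],'spare',atz(T,204,160,.059)[:2])
E
```

```text
A [0.4225 0.4054]
B [0.3786 0.3482]
C [0.5802 0.2791]
D [0.5352 0.2254]
h1 [0.4251 0.3694]
h2 [0.4642 0.3389]
h4 [0.5429 0.2758]
side A [0.3814 0.3502]
side B [0.5398 0.2255]
side C [0.4223 0.4013]
side D [0.5795 0.2791]
side h1 [0.4251 0.3695]
side h2 [0.4642 0.3369]
side h4 [0.543  0.2749]
med cap [ 0.4655 -0.2064] side tip [ 0.467  -0.2081] base side front [ 0.4662 -0.2162]
tall cap [ 0.4759 -0.3775] side tip [ 0.4755 -0.3763] base side front [ 0.474  -0.3876]
stand [array([ 0.6361, -0.2263]), array([ 0.6146, -0.3118]), array([ 0.5272, -0.2898]), array([ 0.5471, -0.2025])] side [array([ 0.5513, -0.2054]), array([ 0.6374, -0.2273]), array([ 0.6144, -0.3153]), array([ 0.5292, -0.2968])]
cork top [ 0.5836 -0.2572] handle at z24 side front [ 0.5805 -0.2762]
pal [0.58  0.104]
pal [ 0.578 -0.09 ]
pal [0.445 0.114]
pal [ 0.449 -0.089]
jar [0.70467771 0.38700441] spare [0.74489473 0.27068372]
```

```bash
python3 -m inch '[[[1,4,2,0,0,0,7],[1,9,4.5,-1,0,0,15],[1,14,7,-3,0,0,22],[1,19,9.5,-5,0,0,30],[1,23.2,11.7,-6,0,0,38],[1,23.2,11.7,-6,0,0,38],[1,23.2,11.7,-6,0,0,38]]]'; python3 - <<'E'
from h import *
im=snap('wrist','w1'); snap('side','s1'); print(proj(im,(.475,-.376,.096),1),proj(im,(.475,-.376,0),1)); print(env.observe()['position'],env.observe()['q'])
E
```

```text
time_s: 1.02
position: [0.4747, -0.3766, 0.1713]
tool_rot: [[0.9, -0.0, 0.436], [-0.436, 0.0, 0.9], [-0.0, -1.0, -0.0]]
ft_force: [-1.0, -0.2, -0.0]
grip_width: 0.0854
(np.float64(321.0789920576476), np.float64(248.9865562955314)) (np.float64(321.0057353964743), np.float64(211.22990147587035))
[ 0.47424348 -0.37714685  0.1716636 ] [-4.96705476e+01  3.00061324e+01  7.06426606e+01 -1.12752549e-02
  7.93269493e+01 -2.37781891e+01]
```

View pics/w1.png

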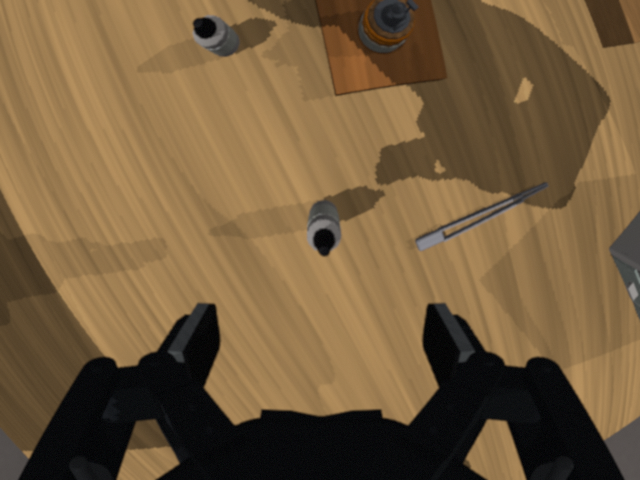

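```bash
python3 -m inch '[[[0.2,0.1,0,-4,0,0,0],[0.2,0.15,-0.05,-8,0,0,0],[0.2,0.15,-0.05,-12,0,0,0],[0.2,0.15,-0.05,-14,0,0,0],[0.2,0.15,-0.05,-14,0,0,0],[-1,0.15,-0.05,-14,0,0,0],[-1,0.15,-0.05,-14,0,0,0],[-1,0.15,-0.05,-14,0,0,0],[-1,0.15,-0.05,-14,0,0,0],[-1,0.15,-0.05,-14,0,0,0]]]' 40
python3 - <<'E'
from h import *
im=snap('wrist','w2')
E
```

```text
time_s: 2.38
position: [0.4768, -0.3776, 0.0328]
tool_rot: [[0.901, 0.001, 0.435], [-0.435, -0.002, 0.901], [0.002, -1.0, -0.002]]
ft_force: [-2.2, -0.9, 6.3]
grip_width: 0.0242
```

View pics/w2.png

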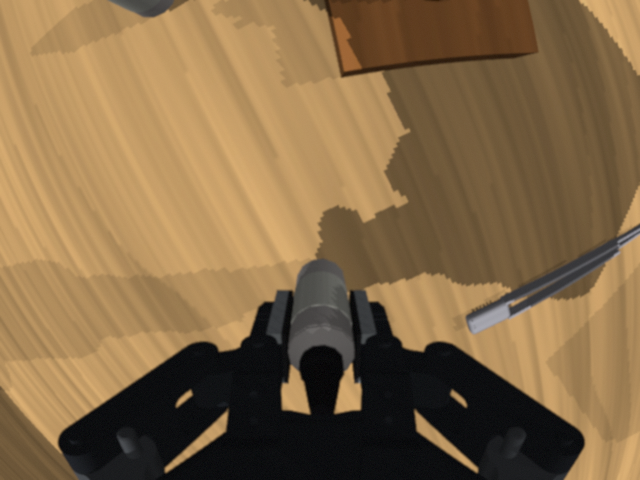

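```bash
python3 -m inch '[[[-1,0,0,4,0,0,0],[-1,0,0,9,0,0,0],[-1,0,0,13,0,0,2],[-1,0,5,13,0,0,8],[-1,0,10,13,0,0,14],[-1,0,15,13,0,0,20],[-1,0,20,13,0,0,25],[-1,0,25,13,0,0,30],[-1,-0.5,30,13,0,0,35],[-1,-1,35,13,0,0,40],[-1,-1.5,40,13,0,0,45],[-1,-2,45,13,0,0,50],[-1,-2.5,50,13,0,0,55],[-1,-3,55,13,0,0,60],[-1,-3.5,60,13,0,0,65],[-1,-4.2,65,13,0,0,70],[-1,-4.8,70,12,0,0,75],[-1,-5.2,73,11,0,0,77],[-1,-5.2,74.7,10,0,0,77],[-1,-5.2,74.7,8,0,0,77]]]'
python3 -m inch '[[[-1,0,0,-1,0,0,0],[-1,0,0,-1,0,0,0]]]'
python3 - <<'E'
from h import *
im=snap('wrist','w3'); print([proj(im,p,1) for p in [(.425,.369,.022),(.464,.338,.022)]]); im=snap('side','s3'); snap('top','t3'); crop('side3' if 0 else 's3',220,110,130,100,6,'s3c'); o=env.observe();print(o['position'],o['tool_rot'],o['q'])
E
```

```text
time_s: 4.92
position: [0.425, 0.371, 0.1114]
tool_rot: [[0.626, 0.002, -0.78], [0.78, 0.001, 0.626], [0.002, -1.0, -0.001]]
ft_force: [-1.5, -0.2, -0.7]
grip_width: 0.0242
time_s: 5.18
position: [0.4247, 0.3696, 0.101]
tool_rot: [[0.627, -0.001, -0.779], [0.779, -0.001, 0.627], [-0.001, -1.0, 0.0]]
ft_force: [0.8, 0.5, 0.0]
grip_width: 0.0239
[(np.float64(320.4006449600159), np.float64(248.6424548324152)), (np.float64(320.91725797304525), np.float64(316.8518353410352))]
[0.42505972 0.3700239  0.1020601 ] [[ 6.26760558e-01  1.07603732e-03 -7.79211168e-01]
 [ 7.79211089e-01  5.87520143e-04  6.26761305e-01]
 [ 1.13222081e-03 -9.99999248e-01 -4.70225759e-04]] [ 2.90061542e+01  3.02320171e+01  8.33195910e+01 -4.97047708e-04
  6.63781497e+01 -2.21820774e+01]
```

View pics/w3.png

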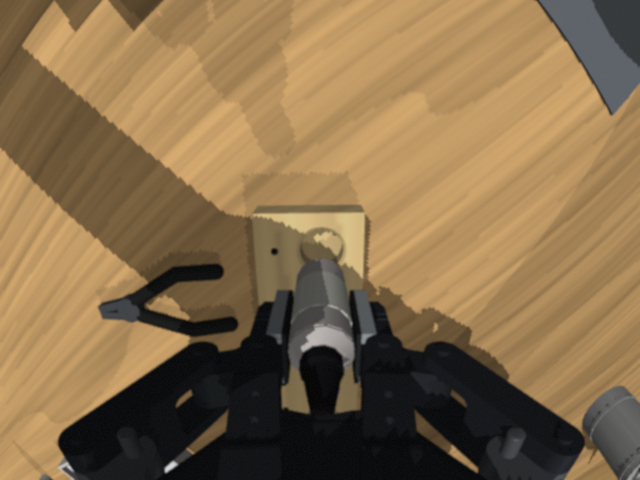

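View pics/s3c.png

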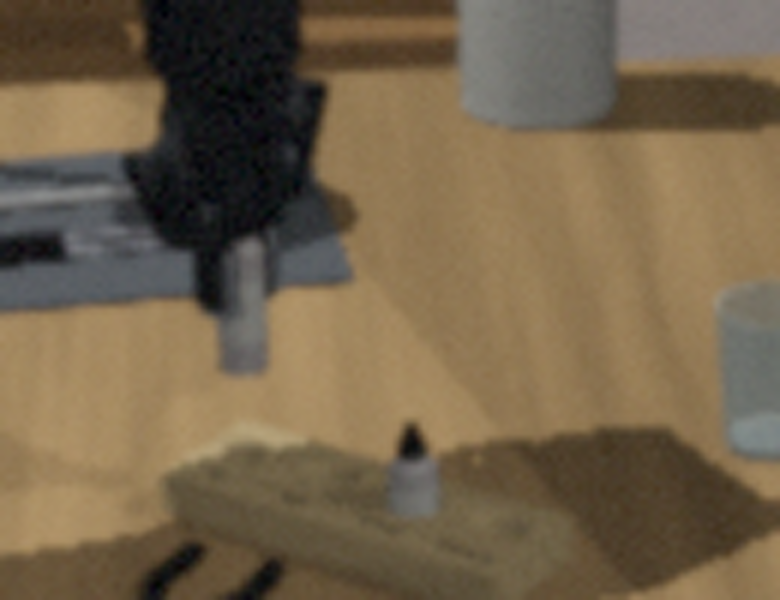

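```bash
python3 - <<'E'
from h import *
w=load('w3'); s=load('s3')
o=env.observe(); p=o['position']; R=np.array(o['tool_rot'])
zb=p[2]-.0328
for d in (0,):
  c=np.array([p[0],p[1],zb]); zt=R[:,2]
  # silhouette edges in wrist
  a=np.linspace(0,2*np.pi,100)
  pts=np.array([proj(w,c+.0125*np.array([np.cos(t),np.sin(t),0]),1) for t in a])
  print('wrist base: x',pts[:,0].min(),pts[:,0].max(),'y',pts[:,1].min(),pts[:,1].max())
  pts=np.array([proj(s,c+.0125*np.array([np.cos(t),np.sin(t),0])) for t in a])
  m=(pts+.5-[220,110])*6-.5
  print('side crop: x',m[:,0].min(),m[:,0].max(),'y',m[:,1].max())
  pts=np.array([proj(w,np.array([.425,.369,.022])+.016*np.array([np.cos(t),np.sin(t),0]),1) for t in a]); print(pts.min(0),pts.max(0))
crop('w3',270,210,100,90,6,'w3c')
E
```

```text
wrist base: x 297.5744002397654 346.1814516903277 y 256.2413990036399 300.3723879864504
side crop: x 219.4810337148699 269.8174652697202 y 378.83531537508
[295.16146859 224.35871486] [345.63830524 271.82511725]
```

View pics/w3c.png

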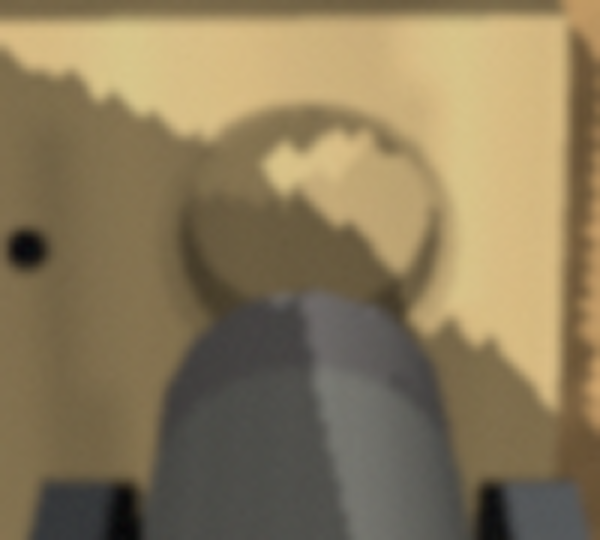

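```bash
python3 -m inch '[[[-1,0,0.12,-2,0,0,0],[-1,0,0.12,-4,0,0,0],[-1,0,0.12,-4.5,0,0,0],[-1,0,0.12,-5,0,0,0],[-1,0,0.12,-5.5,0,0,0],[-1,0,0.12,-5.5,0,0,0]]]'
python3 - <<'E'
from h import *
im=snap('wrist','w4');crop('w4',240,200,160,140,5,'w4c')
E
```

```text
time_s: 6.08
position: [0.425, 0.371, 0.0465]
tool_rot: [[0.626, 0.001, -0.78], [0.78, -0.001, 0.626], [0.0, -1.0, -0.001]]
ft_force: [2.6, -3.6, -1.0]
grip_width: 0.0242
```

View pics/w4c.png

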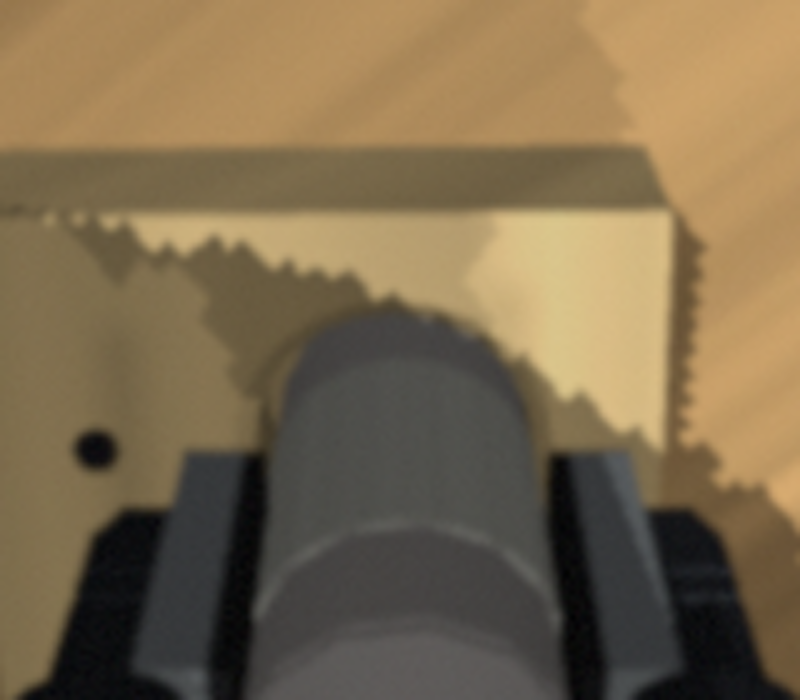

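```bash
python3 -m inch '[[[-1,0.03,-0.05,-0.3,0,0,0],[-1,0.03,-0.05,-0.6,0,0,0],[-1,0.03,-0.05,-0.8,0,0,0],[-1,0.03,-0.05,-0.9,0,0,0],[-1,0.03,-0.05,-0.9,0,0,0]]]'
```

```text
time_s: 6.75
position: [0.4251, 0.3708, 0.0388]
tool_rot: [[0.626, 0.001, -0.78], [0.78, 0.0, 0.626], [0.001, -1.0, -0.001]]
ft_force: [-0.6, -6.3, 15.2]
grip_width: 0.0237
```

```bash
python3 -m inch '[[[0.2,0,0,0.05,0,0,0],[0.2,0,0,0.05,0,0,0],[0.2,0,0,0.05,0,0,0],[0.2,0,0,3,0,0,0],[0.2,0,0,8,0,0,0],[0.2,0,0,13,0,0,0],[0.2,0,0,13,0,0,0]]]'
python3 - <<'E'
from h import *
im=snap('wrist','w5');im=snap('side','s5');crop('s5',220,130,130,100,6,'s5c')
E
```

```text
time_s: 7.62
position: [0.4261, 0.3718, 0.1709]
tool_rot: [[0.626, 0.006, -0.78], [0.78, 0.004, 0.626], [0.007, -1.0, -0.003]]
ft_force: [-0.3, -0.2, -0.7]
grip_width: 0.0512
```

View pics/w5.png

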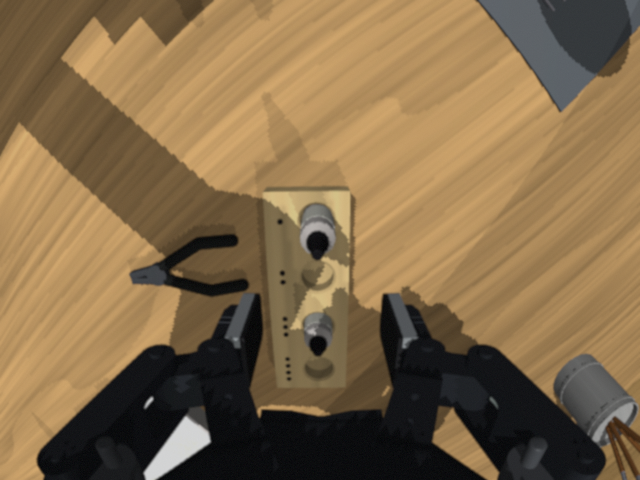

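View pics/s5c.png

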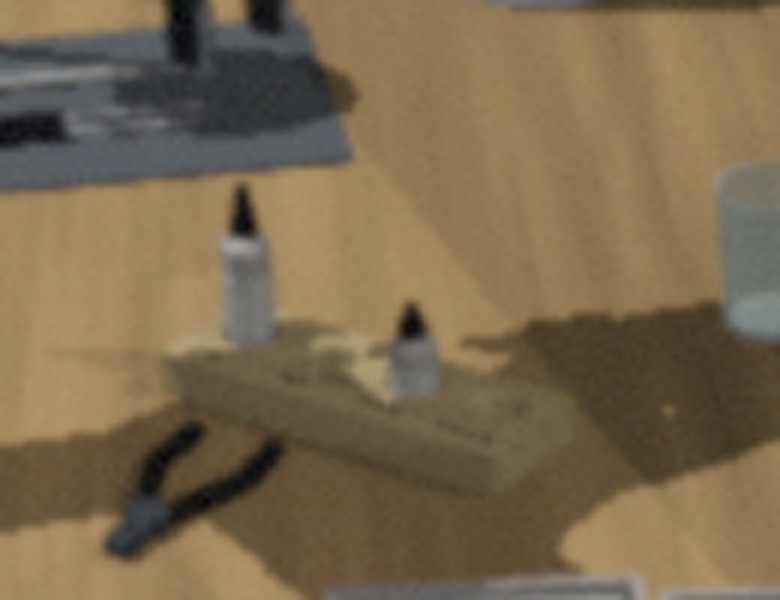

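```bash
python3 -m inch '[[[0.2,0,-5,0,0,0,-4],[0.2,0.5,-10,0,0,0,-10],[0.2,1,-15,0,0,0,-16],[0.2,1.5,-20,0,0,0,-22],[0.2,1.8,-25,0,0,0,-28],[0.2,2.2,-30,0,0,0,-34],[0.2,2.6,-35,0,0,0,-40],[0.2,3,-40,0,0,0,-46],[0.2,3.4,-45,0,0,0,-52],[0.2,3.7,-50,0,0,0,-58],[0.2,4,-55,-1,0,0,-63],[0.2,4,-57.8,-2,0,0,-65],[0.2,4,-57.8,-2,0,0,-65],[0.2,4,-57.8,-2,0,0,-65]]]'
python3 - <<'E'
from h import *
im=snap('wrist','w6');o=env.observe();print(o['position'],[proj(im,(.466,-.207,z),1) for z in (.076,0)])
E
```

```text
time_s: 9.48
position: [0.4646, -0.2062, 0.1466]
tool_rot: [[0.971, -0.001, 0.237], [-0.237, 0.001, 0.971], [-0.002, -1.0, 0.001]]
ft_force: [-0.5, 0.7, -0.0]
grip_width: 0.0513
[ 0.46474532 -0.20601655  0.14703617] [(np.float64(323.7643781454806), np.float64(253.35088066942663)), (np.float64(323.1679369551371), np.float64(220.19024727874907))]
```

View pics/w6.png

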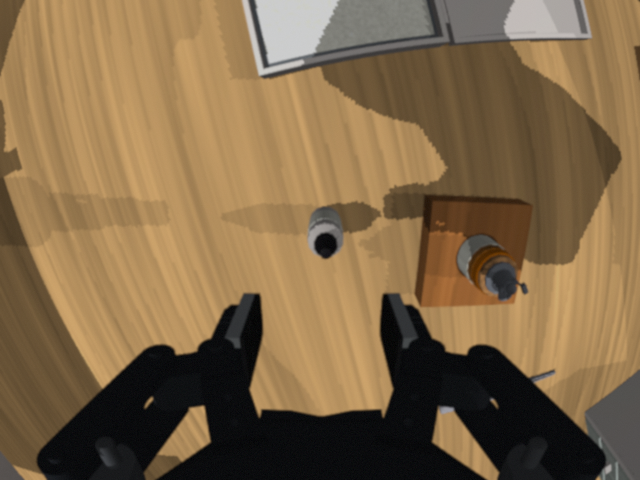

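```bash
python3 -m inch '[[[0.1,0.1,-0.1,-4,0,0,0],[0.1,0.25,-0.15,-8,0,0,0],[0.1,0.25,-0.15,-11,0,0,0],[0.1,0.25,-0.15,-12.3,0,0,0],[0.1,0.25,-0.15,-12.3,0,0,0],[-1,0.25,-0.15,-12.3,0,0,0],[-1,0.25,-0.15,-12.3,0,0,0],[-1,0.25,-0.15,-12.3,0,0,0],[-1,0.25,-0.15,-12.3,0,0,0],[-1,0.25,-0.15,-12.3,0,0,0]]]' 40
python3 - <<'E'
from h import *
im=snap('wrist','w7')
E
```

```text
time_s: 10.78
position: [0.4679, -0.2089, 0.0255]
tool_rot: [[0.971, 0.002, 0.238], [-0.238, -0.001, 0.971], [0.002, -1.0, -0.001]]
ft_force: [-0.8, 0.7, 7.1]
grip_width: 0.0235
```

View pics/w7.png

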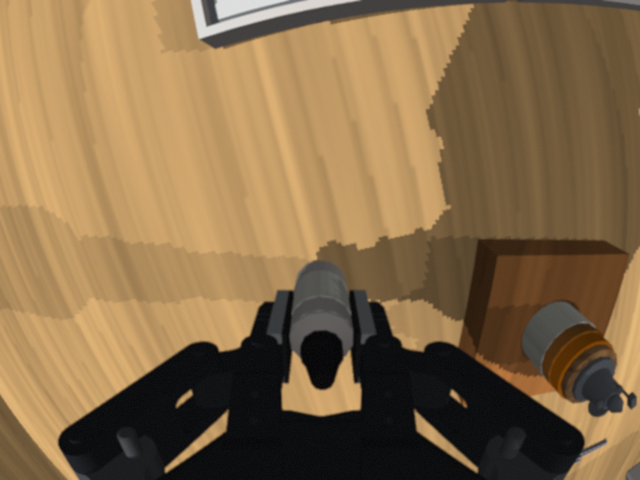

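```bash
python3 -m inch '[[[-1,0,0,4,0,0,0],[-1,0,0,9,0,0,0],[-1,0,1,13,0,0,2],[-1,0,5,13,0,0,7],[-1,0,10,13,0,0,13],[-1,0,15,13,0,0,19],[-1,0,20,13,0,0,25],[-1,0,25,13,0,0,31],[-1,0,30,13,0,0,37],[-1,0,35,13,0,0,43],[-1,0,40,13,0,0,49],[-1,-0.1,45,13,0,0,55],[-1,-0.2,50,12.5,0,0,61],[-1,-0.3,53,11,0,0,65],[-1,-0.4,54.8,9,0,0,65],[-1,-0.4,54.8,7,0,0,65],[-1,-0.4,54.8,7,0,0,65]]]'
python3 - <<'E'
from h import *
w=snap('wrist','w8');crop('w8',240,200,160,140,5,'w8c')
o=env.observe(); p=o['position']; print(p,o['tool_rot'][0])
a=np.linspace(0,2*np.pi,100); C=np.c_[np.cos(a),np.sin(a),0*a]
for c,r in (((p[0],p[1],p[2]-.0255),.0125),((.464,.338,.022),.016),((.464,.338,.022),.014)):
  m=(np.array([proj(w,np.array(c)+r*k,1) for k in C])+.5-[240,200])*5-.5; print(m.min(0),m.max(0))
E
```

```text
time_s: 12.95
position: [0.4626, 0.3386, 0.0928]
tool_rot: [[0.627, -0.003, -0.779], [0.779, -0.002, 0.627], [-0.003, -1.0, 0.002]]
ft_force: [-1.0, -0.7, 0.5]
grip_width: 0.0237
[0.46331277 0.33878859 0.09397002] [ 0.6274894  -0.00119126 -0.77862419]
[285.65718634 314.98730293] [537.50860647 541.60221879]
[279.77436696 150.22344873] [540.39588826 393.91553916]
[296.03278218 166.14282644] [524.15343351 379.41419852]
```

View pics/w8c.png

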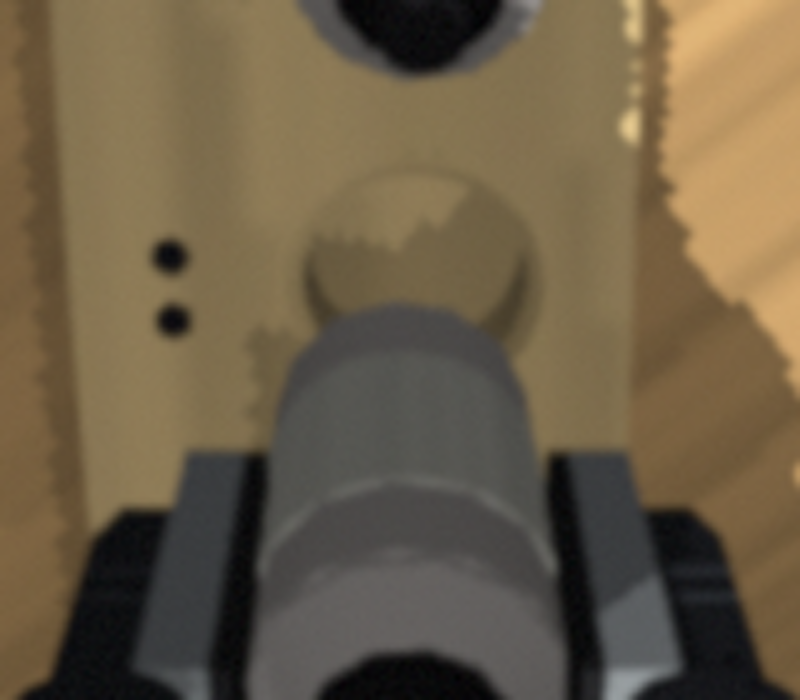

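```bash
python3 -m inch '[[[-1,0.12,0.05,-2,0,0,0],[-1,0.12,0.05,-4,0,0,0],[-1,0.12,0.05,-4.6,0,0,0],[-1,0.12,0.05,-5,0,0,0],[-1,0.12,0.05,-5.5,0,0,0],[-1,0.12,0.05,-5.5,0,0,0]]]'
python3 - <<'E'
from h import *
im=snap('wrist','w9');crop('w9',240,200,160,140,5,'w9c')
E
```

```text
time_s: 13.75
position: [0.4667, 0.3392, 0.0442]
tool_rot: [[0.626, 0.007, -0.78], [0.78, 0.0, 0.626], [0.004, -1.0, -0.005]]
ft_force: [-3.8, -11.1, 30.4]
grip_width: 0.0239
```

View pics/w9c.png

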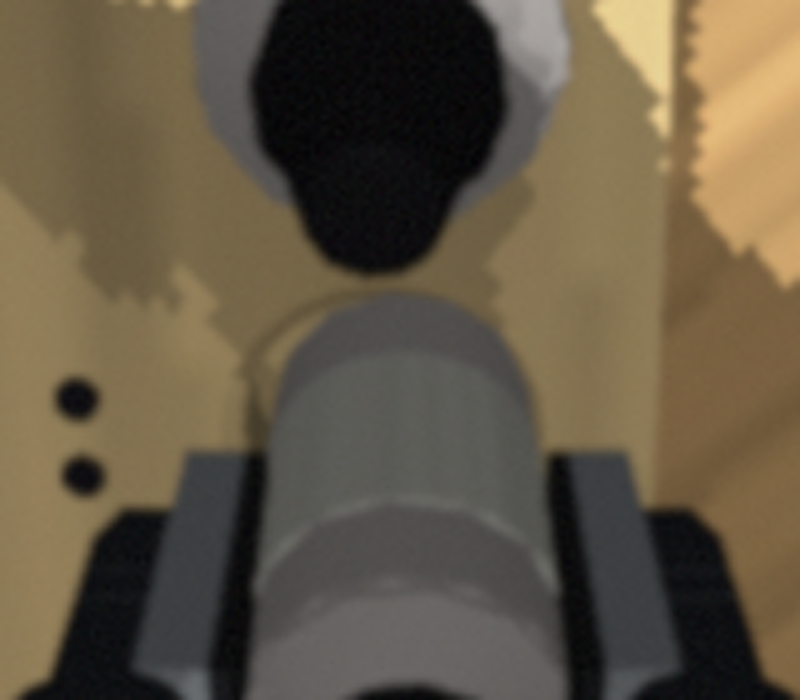

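```bash
python3 -m inch '[[[-1,0,0,1.2,0,0,0],[-1,-0.12,-0.12,1.2,0,0,0],[-1,-0.12,-0.12,1.2,0,0,0],[-1,-0.12,-0.12,1.2,0,0,0]]]'
python3 - <<'E'
from h import *
w=snap('wrist','w10');crop('w10',240,200,160,140,5,'w10c')
o=env.observe(); p=o['position']; print(p,o['tool_rot'][0])
E
```

```text
time_s: 14.3
position: [0.4632, 0.3386, 0.0509]
tool_rot: [[0.626, -0.001, -0.78], [0.78, -0.0, 0.626], [-0.001, -1.0, 0.0]]
ft_force: [-0.8, -0.2, -0.4]
grip_width: 0.0238
[0.46323808 0.33864533 0.05087831] [ 6.26136650e-01 -7.05980189e-04 -7.79713022e-01]
```

View pics/w10c.png

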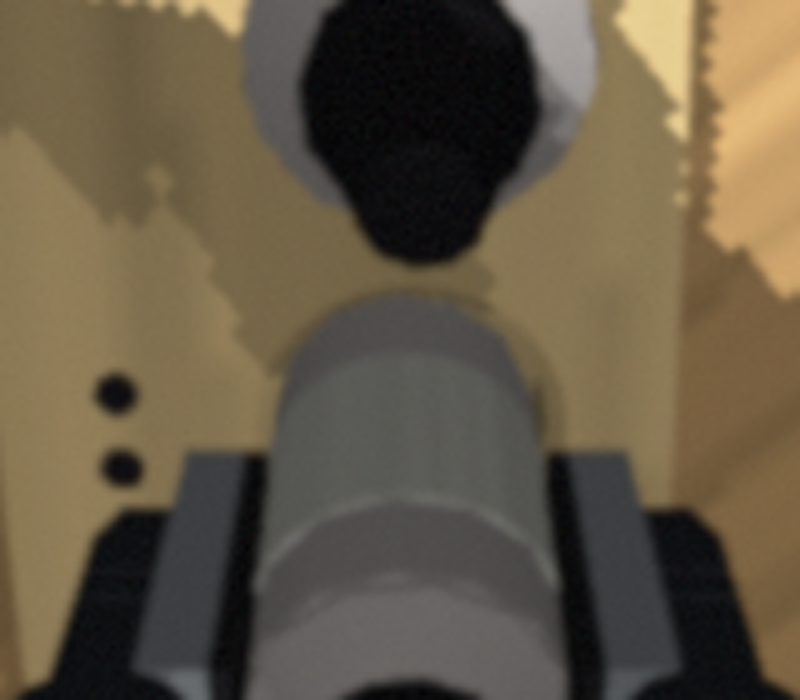

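```bash
python3 -m inch '[[[-1,0.16,-0.03,0,0,0,0],[-1,0.16,-0.03,0,0,0,0],[-1,0.16,-0.03,-0.4,0,0,0],[-1,0.16,-0.03,-0.8,0,0,0],[-1,0.16,-0.03,-0.8,0,0,0]]]'
python3 - <<'E'
from h import *
w=snap('wrist','w11');crop('w11',240,200,160,140,5,'w11c')
E
```

```text
time_s: 14.98
position: [0.4653, 0.3382, 0.0445]
tool_rot: [[0.626, 0.001, -0.78], [0.78, 0.0, 0.626], [0.001, -1.0, -0.001]]
ft_force: [-2.0, -3.4, 12.7]
grip_width: 0.0237
```

View pics/w11c.png

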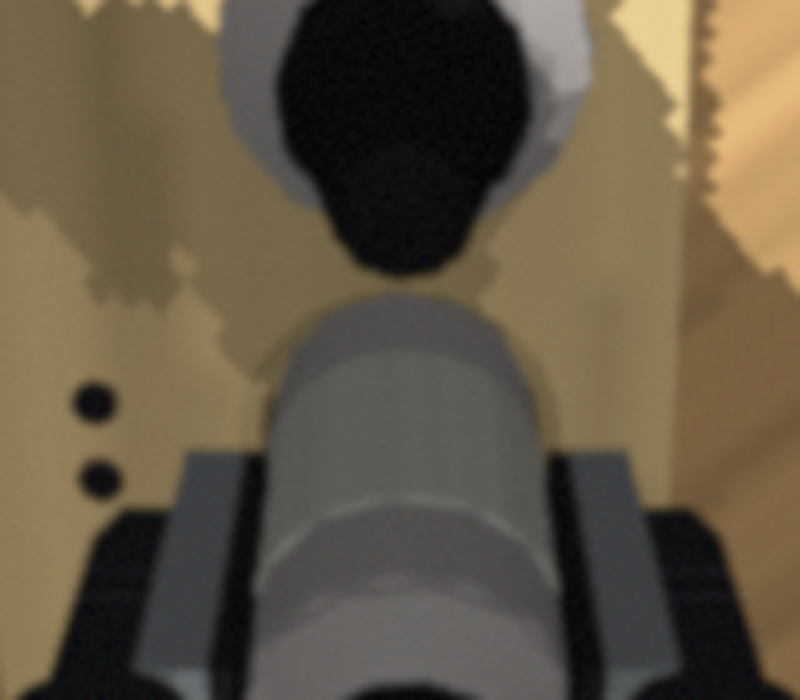

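```bash
python3 -m inch '[[[-1,0.05,-0.05,0.4,0,0,0],[-1,0.1,-0.1,0.4,0,0,0],[-1,0.1,-0.1,0,0,0,0],[-1,0.1,-0.1,-0.3,0,0,0],[-1,0.1,-0.1,-0.3,0,0,0]]]'
python3 - <<'E'
from h import *
w=snap('wrist','w12');crop('w12',240,200,160,140,5,'w12c')
E
```

```text
time_s: 15.65
position: [0.4661, 0.3371, 0.0398]
tool_rot: [[0.626, -0.0, -0.78], [0.78, -0.001, 0.626], [-0.0, -1.0, -0.0]]
ft_force: [3.5, -1.6, -2.5]
grip_width: 0.0237
```

View pics/w12c.png

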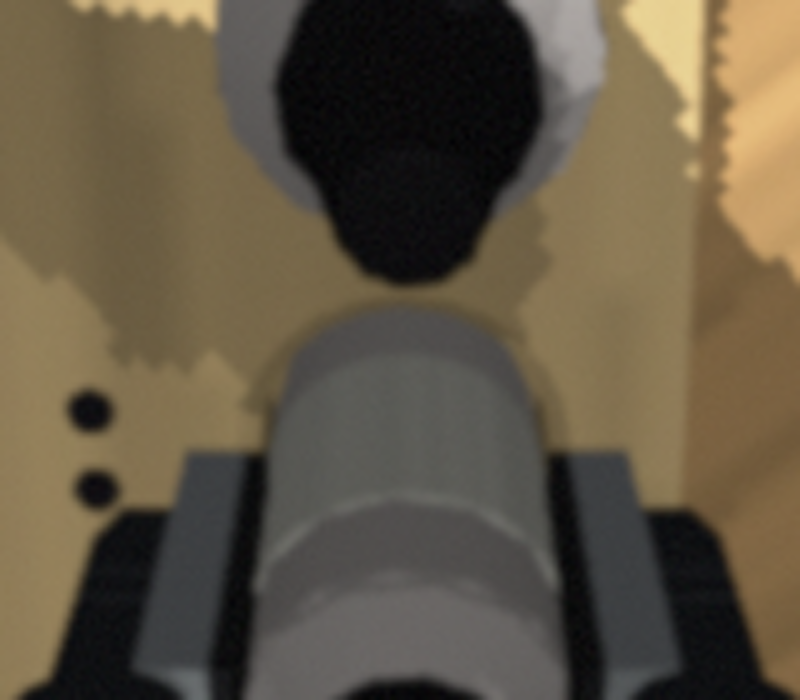

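Now it's dropping in freely (z 0.0398, no upward load). Continue down to about 0.0315.

```bash
python3 -m inch '[[[-1,0,0,-0.3,0,0,0],[-1,0,0,-0.6,0,0,0],[-1,0,0,-0.9,0,0,0],[-1,0,0,-1,0,0,0],[-1,0,0,-1,0,0,0]]]'
```

```text
time_s: 16.32
position: [0.4661, 0.3373, 0.0302]
tool_rot: [[0.626, 0.0, -0.78], [0.78, -0.0, 0.626], [0.0, -1.0, -0.0]]
ft_force: [4.2, -4.1, -0.5]
grip_width: 0.0236
```

```bash
python3 -m inch '[[[-1,-0.03,0.03,-0.15,0,0,0],[-1,-0.03,0.03,-0.3,0,0,0],[-1,-0.03,0.03,-0.3,0,0,0]]]'
```

```text
time_s: 16.7
position: [0.4661, 0.3376, 0.0295]
tool_rot: [[0.626, 0.002, -0.78], [0.78, 0.0, 0.626], [0.002, -1.0, -0.002]]
ft_force: [-1.0, -7.2, 20.3]
grip_width: 0.0237
```

Seated (20 N up at z 0.0295). Release and rise straight up.

```bash
python3 -m inch '[[[0.1,0,0,0.15,0,0,0],[0.1,0,0,0.15,0,0,0],[0.1,0,0,0.15,0,0,0],[0.1,0,0,3,0,0,0],[0.1,0,0,8,0,0,0],[0.1,0,0,14,0,0,0],[0.1,0,0,14,0,0,0]]]'
python3 - <<'E'
from h import *
im=snap('wrist','w13');im=snap('side','s13');crop('s13',220,130,130,100,6,'s13c');snap('top','t13')
S=load('s13')
for n,p in dict(tall=(.425,.369,.102),med=(.464,.338,.082),short=(.503,.306,.064)).items(): print(n,(np.array(proj(S,p))-[220,130])*6)
E
```

```text
time_s: 17.58
position: [0.4671, 0.3386, 0.1716]
tool_rot: [[0.626, 0.008, -0.78], [0.78, 0.004, 0.626], [0.008, -1.0, -0.004]]
ft_force: [0.3, 0.4, -0.6]
grip_width: 0.0469
tall [238.42977877 185.9215386 ]
med [321.92369979 246.34790375]
short [406.66552611 304.90203155]
```

View pics/w13.png

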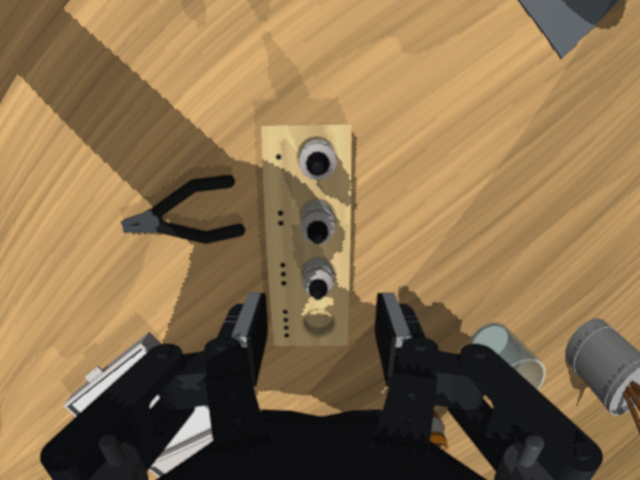

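View pics/s13c.png

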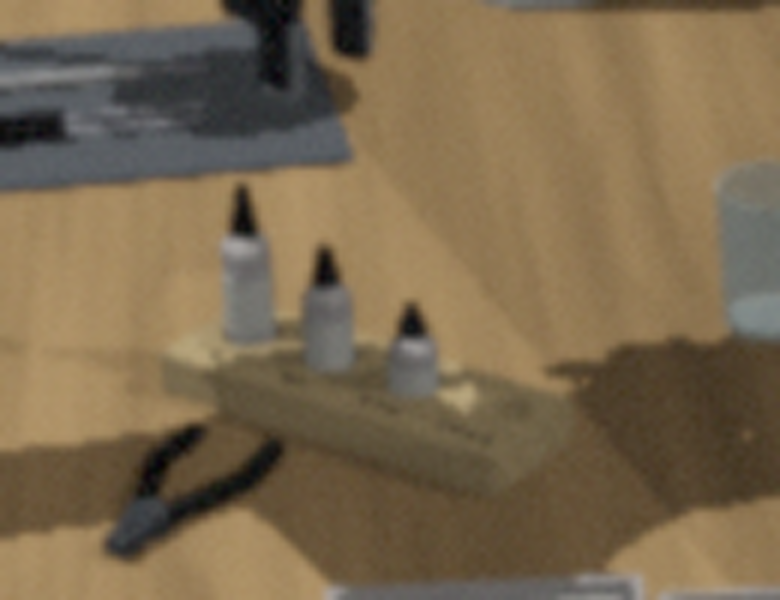

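```bash
python3 -m inch '[[[0.4,0,-5,0,0,0,-4],[0.4,1,-10,0,0,0,-10],[0.4,2,-15,0,0,0,-16],[0.4,3,-20,0,0,0,-22],[0.4,4,-25,0,0,0,-28],[0.4,5,-30,0,0,0,-34],[0.4,6,-35,0,0,0,-40],[0.4,7,-40,0,0,0,-46],[0.4,8,-45,0,0,0,-52],[0.4,9,-50,0,0,0,-58],[0.4,10.4,-55,0,0,0,-63],[0.4,11.4,-59.7,0,0,0,-65],[0.4,11.4,-59.7,0,0,0,-65],[0.4,11.4,-59.7,0,0,0,-65]]]'
python3 - <<'E'
from h import *
w=snap('wrist','w14');o=env.observe();print(o['position'],o['q'],[proj(w,(.581,-.258,z),1) for z in (.065,.024)])
crop('w14',240,150,160,140,5,'w14c')
S=load('side0')
a=np.linspace(0,2*np.pi,100); C=np.c_[np.cos(a),np.sin(a),0*a]
for z,r in ((.024,.018),(.06,.018),(.065,.0125)):
  m=(np.array([proj(w,np.array((.581,-.258,z))+r*k,1) for k in C])+.5-[240,150])*5-.5; print(z,m.min(0),m.max(0))
E
```

```text
time_s: 19.48
position: [0.5792, -0.2587, 0.1657]
tool_rot: [[0.971, -0.002, 0.238], [-0.238, 0.002, 0.971], [-0.003, -1.0, 0.001]]
ft_force: [0.1, 0.8, -0.0]
grip_width: 0.0596
[ 0.57933582 -0.2582359   0.1662644 ] [-3.47057991e+01  3.31077265e+01  6.58274999e+01  1.35096514e-02
  8.12034378e+01 -2.09931876e+01] [(np.float64(323.67928826234413), np.float64(235.9155010560049)), (np.float64(323.42193196487307), np.float64(220.04305191474276))]
0.024 [305.68163609 241.08715851] [532.47595192 459.75161331]
0.06 [291.78779142 295.5532782 ] [548.56781107 540.53706735]
0.065 [329.5021533  343.72809815] [511.25004957 516.79343858]
```

View pics/w14.png

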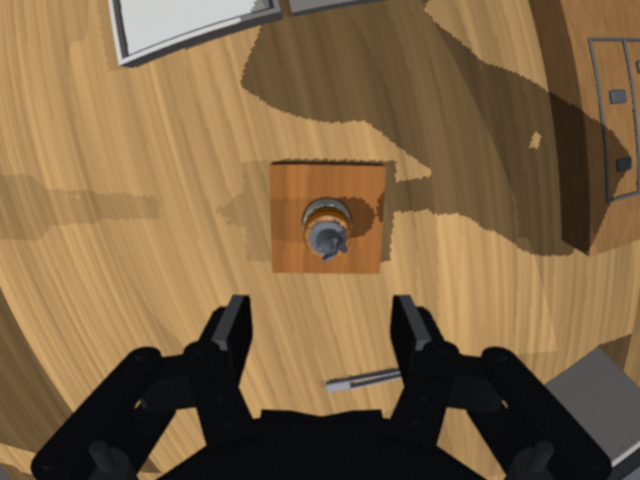

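View pics/w14c.png

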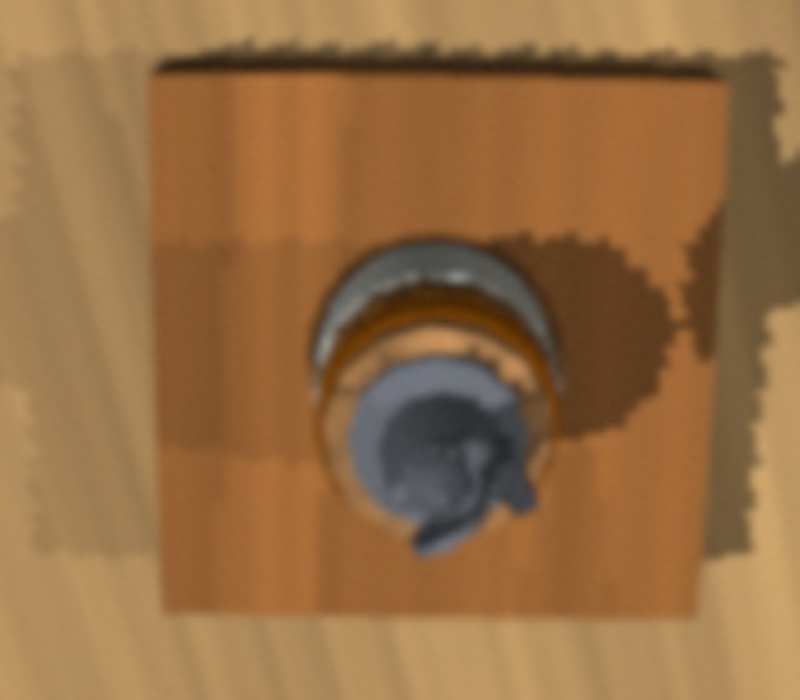

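```bash
python3 -m inch '[[[0.4,0.2,0,-1,0,0,0],[0.4,0.4,-0.07,-4,0,0,0],[0.4,0.4,-0.07,-7,0,0,0],[0.4,0.4,-0.07,-9,0,0,0],[0.4,0.4,-0.07,-9,0,0,0]]]'
python3 - <<'E'
from h import *
w=snap('wrist','w15')
E
```

```text
time_s: 20.15
position: [0.583, -0.2588, 0.0755]
tool_rot: [[0.971, -0.003, 0.237], [-0.237, 0.002, 0.971], [-0.004, -1.0, 0.001]]
ft_force: [0.6, -0.3, -0.3]
grip_width: 0.0596
```

View pics/w15.png

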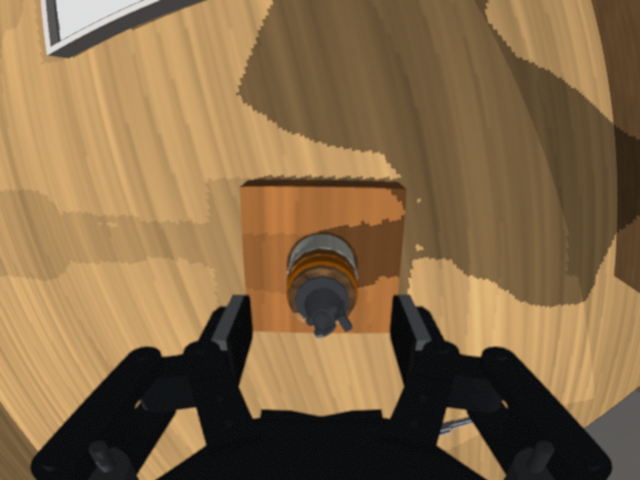

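```bash
python3 -m inch '[[[0.4,0,0,-1.5,0,0,0],[0.4,0,0,-3,0,0,0],[0.4,0,0,-4.3,0,0,0],[0.4,0,0,-4.3,0,0,0]]]'
python3 - <<'E'
from h import *
w=snap('wrist','w16')
E
```

```text
time_s: 20.7
position: [0.5832, -0.2598, 0.0329]
tool_rot: [[0.971, -0.002, 0.238], [-0.238, 0.001, 0.971], [-0.002, -1.0, 0.001]]
ft_force: [-0.7, 0.7, 0.2]
grip_width: 0.06
```

View pics/w16.png

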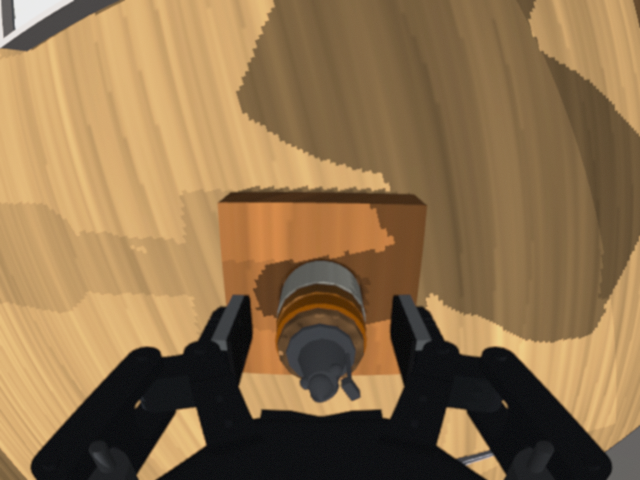

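```bash
python3 -m inch '[[[0.4,0,0,-0.3,0,0,0],[-1,0,0,-0.3,0,0,0],[-1,0,0,-0.3,0,0,0],[-1,0,0,-0.3,0,0,0],[-1,0,0,-0.3,0,0,0],[-1,0,0,-0.3,0,0,0],[-1,0,0,-0.3,0,0,0]]]' 40
python3 - <<'E'
from h import *
w=snap('wrist','w17')
E
```

```text
time_s: 21.62
position: [0.5839, -0.2602, 0.0317]
tool_rot: [[0.971, 0.001, 0.238], [-0.238, -0.001, 0.971], [0.001, -1.0, -0.0]]
ft_force: [-1.3, 0.6, 4.9]
grip_width: 0.0344
```

View pics/w17.png

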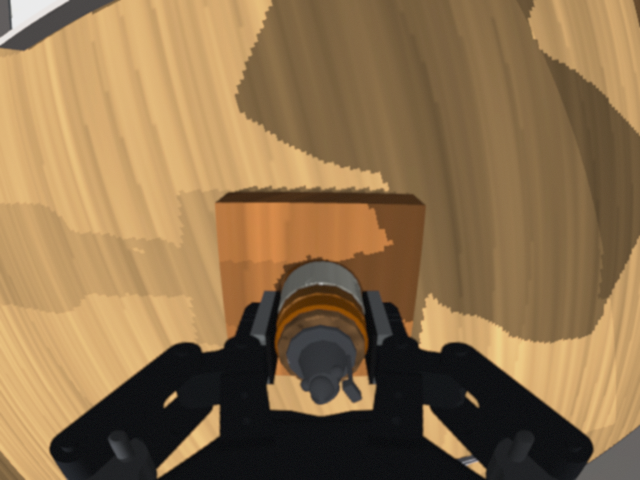

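```bash
python3 -m inch '[[[-1,0,0,1,0,0,0],[-1,0,0,2.5,0,0,0],[-1,0,0,5,0,0,0],[-1,0,0,8,0,0,0],[-1,0,0,12,0,0,0],[-1,0,0,16,0,0,0],[-1,0,0,20,0,0,0],[-1,-1,4,22,0,0,3],[-1,-2,8,22,0,0,6],[-1,-3,12,22,0,0,9],[-1,-4,16,22,0,0,12],[-1,-5,20,22,0,0,15],[-1,-6,24,22,0,0,18],[-1,-7,27,22,0,0,20],[-1,-7,27,22,0,0,20],[-1,-7,27,22,0,0,20]]]'
python3 - <<'E'
from h import *
w=snap('wrist','w18'); snap('side','s18'); print(env.observe()['q'])
E
```

```text
time_s: 23.68
position: [0.5138, 0.0096, 0.2519]
tool_rot: [[0.994, 0.001, -0.108], [0.108, -0.0, 0.994], [0.001, -1.0, -0.0]]
ft_force: [0.8, -0.7, -0.5]
grip_width: 0.0346
[-1.21915286e+01  1.73409065e+01  7.77643420e+01 -9.18484504e-03
  8.48798819e+01 -1.83475079e+01]
```

View pics/w18.png

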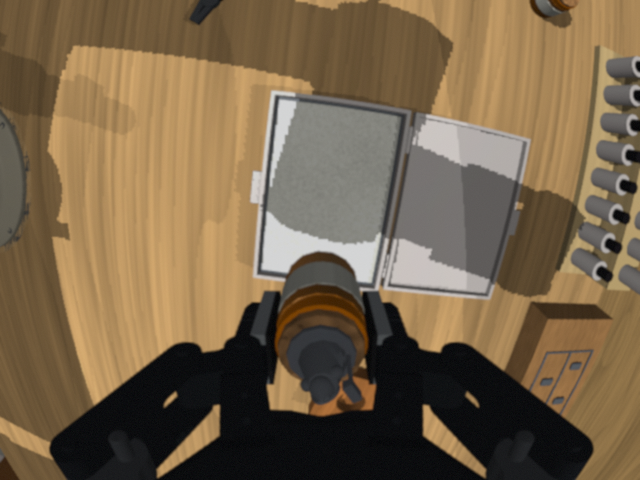

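View pics/s18.png

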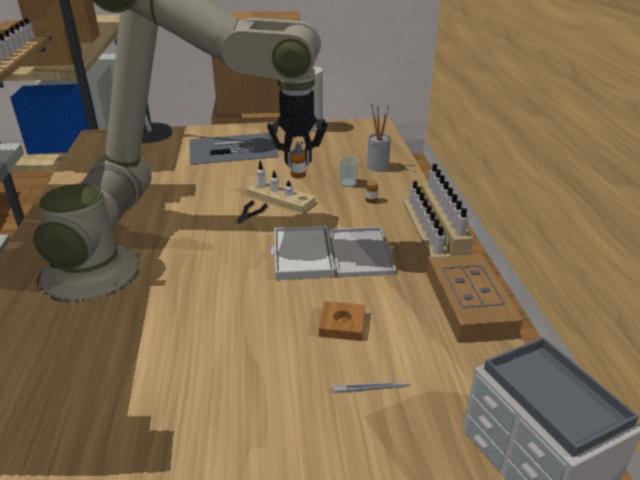

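```bash
python3 -m inch '[[[-1,-0.3,0.06,0.15,2.1,9.8,0],[-1,-0.6,0.1,0.3,4.2,19.5,0],[-1,-0.8,0.2,0.5,6.3,29.3,0],[-1,-1.1,0.25,0.65,8.5,39,0],[-1,-1.4,0.3,0.8,10.6,48.8,0],[-1,-1.6,0.35,0.95,12.7,58.6,0],[-1,-1.6,0.35,0.95,12.7,58.6,0],[-1,-1.6,0.35,0.95,12.7,58.6,0]]]'
python3 - <<'E'
from h import *
o=env.observe();R=np.array(o['tool_rot']);print(o['q'],'tilt',np.degrees(np.arccos(-R[2,1])),o['position']-env.grip_depth*R[:,1])
w=snap('wrist','w19'); s=snap('side','s19'); crop('s19',220,60,160,120,5,'s19c')
E
```

```text
time_s: 24.78
position: [0.4979, 0.0131, 0.2612]
tool_rot: [[0.535, -0.844, 0.045], [0.208, 0.183, 0.961], [-0.819, -0.505, 0.273]]
ft_force: [-0.1, 0.3, 0.5]
grip_width: 0.0347
[-1.21788433e+01  4.28782546e+01  5.20134239e+01  1.29247177e-01
  1.44804575e+02 -1.83126716e+01] tilt 59.69634995146842 [0.51363404 0.00966989 0.27065486]
```

View pics/w19.png

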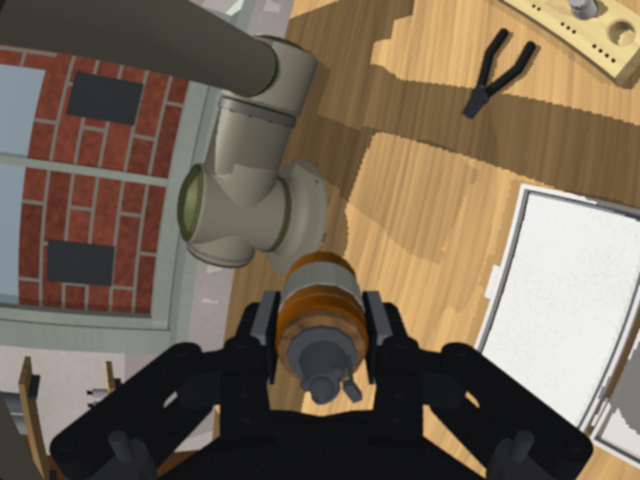

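View pics/s19.png

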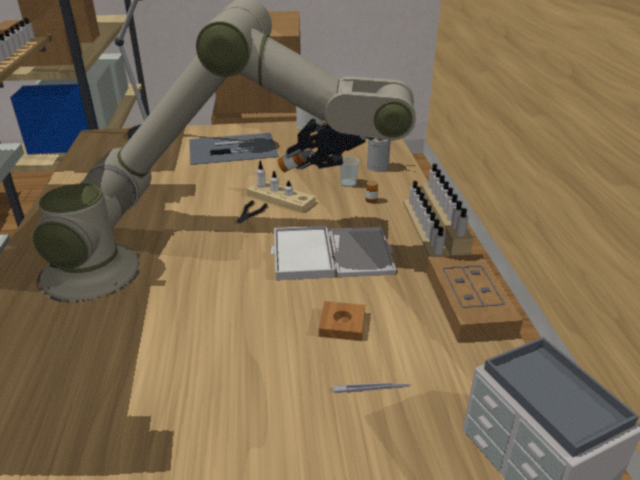

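```bash
python3 -m inch '[[[-1,0,0,0,0,0,0],[-1,0,0,0,0,0,0],[-1,0,0,0,0,0,0],[-1,0,0,0,0,0,0]]]'; python3 - <<'E'
from h import *
w=snap('top','t20'); print(env.observe()['grip_width'],abs(env.observe()['qvel']).max())
crop('t20',130,130,310,190,2.5,'t20c')
E
```

```text
time_s: 25.38
position: [0.4977, 0.0135, 0.2608]
tool_rot: [[0.531, -0.846, 0.046], [0.209, 0.183, 0.961], [-0.821, -0.501, 0.274]]
ft_force: [0.4, 0.8, -0.6]
grip_width: 0.0343
0.03472847926983036 0.164264474888319
```

View pics/t20c.png

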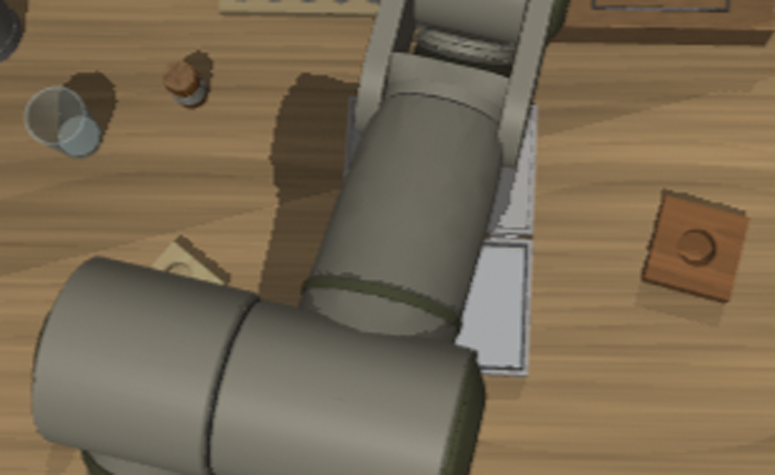

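The top view shows the stand empty and the jar and spare bottle where they were. The arm hides the handle from above. It is still gripped and at rest, so I'm handing in.

```bash
python3 -c "
from rig import env
print(env.close_job())"
```

```text
the job is handed in; nothing more can be done
None
```

The job is done and handed in at about 25 s of the 72 s allowed.

- **Tall bottle:** it went into the one-dot hole first. It seated at the expected height with about 15 N of push-back, and I let go of it.
- **Medium bottle:** it went into the two-dot hole second. It caught on the rim twice (about 30 N, then 13 N upward at the wrist), so I backed off and moved over 1–2 mm. It also slid up about 2 mm in the grip. It then went down to a firm stop and I let go. In the side view all three bottle tips sit within about 1 pixel of where fully seated, upright bottles should be.
- **Painting handle:** I gripped it by the pill bottle and drew it straight up out of its stand. In the wrist pictures nothing touches the figure.
- **Final pose:** it is held at 40 N, tipped 60° from upright (59.7° at the first reading). The grip point is within about 2 mm of the tray centre I measured, about 27 cm up, and by calculation the lowest edge of the handle is about 23 cm above the desk.

In the later pictures the short bottle, clippers, tweezers, spare bottle and jar appear where they started. My last top view could not confirm the handle or the rack because the arm hid them. I judged those from the side and wrist pictures taken just before.

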